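Let a walnut out and ease the sprung lever back

ROBOT

A 6-joint arm with a two-finger parallel gripper is mounted at the origin on the work surface. World frame = base frame: x ahead of the robot, y to its left, z up, the work surface at z = 0. Lengths are in mm, angles in rad, forces in N, time in s.
With the tool pointing down it reaches from about 400 to 925 mm from the base axis. Payload 12.5 kg.
Tool frame: the origin (TCP) lies at the very end of the fingers, on their centre line; the grasp point (between the pads) lies env.grip_point_offset behind it (env.grip_point_offset is the distance from the TCP to the grasp point, in mm); y points along the fingers, z is the direction in which the jaws open and shut, and the axes are right-handed (so a half turn about y gives the same grasp; the last joint's range is limited). The gripper opens to 95 mm and grips with 3 to 60 N. Pads are 20 mm wide; open, the fingers measure 119 mm over their backs; the gripper's body (75 mm by 180 mm) begins 59 mm behind the grasp point.
Start: joints at [-1.284, 0.491, 1.559, -0, 1.092, -0.106], TCP at [239.259, -577.41, 214.661] pointing down, gripper open.
Joint ranges: [-3.1, 3.1], [-0.84, 2.19], [0.05, 2.79], [-1.13, 4.28], [0.06, 2.93], [-2.69, 2.69]. Speed limits (rad/s): [2.22, 2.22, 2.79, 3.14, 3.14, 3.14].

INTERFACE

Orientations are given as [roll, pitch, yaw] about the fixed x, y, z axes, in that order (R = Rz(yaw) Ry(pitch) Rx(roll)).
In Python, from cell import readout, read_camera, env, nets gives the robot as it stands.
- The arm moves only by the tool apply_moves, never from a script. Its argument "increments" is a list of rows, each a list of 3 entries, a list of its own where there are three numbers: the shift along the tool's x, y, z in cm, then the turn, a rotation vector about the tool's x, y, z in degrees, then the finger opening in cm, from 0 to 9.51. A call has exactly 5 rows; each row shifts and turns the pose as measured when the row begins, along the tool's axes as they then stand; what a row does not reach is not made up. A row lasts 1/8 s, in which the tool goes at most 62.5 mm and 10.7 degrees, less where a joint would pass 70% of its speed; a pose out of reach is approached as far as the arm can. A call with a gripper value outside its range is refused whole. The fingers move at their own pace and stop on an object; the grip force is fixed at half the most. Time passes only in rows, so rows that do not move let the fingers close, or fill a call up. It gives the time, the measured TCP pose, the force and the opening at its end, in the units of the state.
- readout.state(): the state, without advancing time (a new reading comes with each control period).
- read_camera(name): name is "scene" or "side" or "wrist"; returns a dict with "img" (400x640x3 uint8, red, green, blue), "vfov" (degrees; the focal length in pixels is half the picture's height over the tangent of half this angle, whatever the lens; pixels are square), "cx", "cy" (the principal point, pixels), "rvec" (rotation vector, rad) and "tvec" (3), from world to camera coordinates, as OpenCV has them; the wrist camera has in their place "mount" (4x4, takes a point from camera to tool coordinates, whose origin is the TCP and whose axes are the tool frame's). Camera axes: x right, y down, z forward; pixel columns grow to the right and rows downward; lengths in mm; the calibration is good to about 2 mm. A picture is of the moment at which its call begins: read the wrist's pose just before it. There is no depth.
- env.job_done(): hands the job in, once; it reports no verdict.
Trained networks look in a picture, given as the dict that the camera call returned (one of the last four; its "shot" number tells which), for a name from the list of things; names that differ only in an ending like _2 or _b are one class to them, and where a whole thing is asked for, a point or a joint stands for the part that bears it (a point fixed in the world has none). Each returns a list of dicts, best first, with "confidence" (0 to 1); they miss things now and then, are a little off and sometimes report something else, mostly with a low value. They report only what shows in the picture. A call takes as long as a camera call. They do not tell look-alikes from the thing itself.
- nets.look_for(picture, thing): "point" ([x, y, z] in mm, in the coordinates of the camera as it stood for that picture, good to about 4 mm: the middle of the surface that is visible of it).
- nets.mark_of(picture, thing): "point" ([x, y, z] in mm, in the coordinates of the camera as it stood for that picture, good to about 4 mm: a listed point, or the origin of a listed thing).
The state is a dict: "t": time; "joints": joint angles; "qvel": joint speeds; "tau": joint torques, N m; "eef_pos": TCP position; "tcp_rot": TCP orientation; "ft_force": force on the tool from outside, world axes, zero at the start; "moment": the same for the moment, N m; "opening": opening from 0.0 (shut) to 1.0 (fully open).
Only numpy, scipy, OpenCV 4.12 (cv2) and the standard library are available. Lean on these libraries where they do the work, as an engineer would, in place of code of your own. Each camera call takes 0.05 s, during which the arm holds its last target. There are 200 camera calls.

TASK

Two lever-worked nut dispensers stand on the board; one has a walnut waiting in its lane and the red dish under its spout. Press that dispenser's side lever down so that the walnut rolls out into the dish, then let the sprung lever come back all the way up slowly under your hand, never letting it snap up. Leave the dish where it stands.

Things in the scene. Friction and masses are not known exactly. Their poses are not given: they have to be found in the camera images.
- full_lever (a joint): steel lever on the loaded dispenser, outside the lane's left wall, hinged at its far end 165 mm from the press plate's middle. Rad: 0 = up (rest), 0.26 = bottom stop (plate 42 mm lower). A spring lifts it, 3 N on the plate at the top, 6 N at the bottom; let go, it flies up. Its stop bar frees the walnut at 0.11 rad (plate 18 mm down): press to about 0.2 (33 mm) and wait 1 to 2 s.
- full_pad (a point): middle of the top face of that lever's aluminium press plate, 40 x 40 x 6 mm, 100 mm above the table at rest, open from above. Its frame turns with the lever: x along the lever to its hinge (away from the robot at yaw 0), z up. The lane's wall, 92 mm high, runs along the lever 33 mm from this point on the -y side. The dispenser is fixed.
- walnut_center (a point): centre of the walnut, a brown ball 38 mm across (14 g), in the aluminium lane between two plywood walls, open from above, 65 mm from the plate's middle. The lane slopes down to the spout, 47 mm above the table over the dish's edge. The other dispenser, of the same make, is empty and has no dish.
- dish: loose red ceramic dish, 150 mm across the rim, 32 mm high, standing in front of the spout; origin at the centre of its underside. Its inner floor is 5 mm above the table.
Things that resemble listed ones, but are neither listed nor needed, are in the scene too. Leave any green or turquoise look-alike of the part that bears walnut_center alone. What is shaped like the dish but blue is not meant.

How it is judged:
By the outcome, as a careful person would: the job done as asked, in the order asked, and still so for the second after the job is handed in, with the robot touching nothing.
It also fails if it takes over 32 s, if anything falls off the work surface, if the arm or the gripper's body presses on something with over 40 N, if the wrist force passes 120 N, or if a joint passes its speed limit or range.

## Working session

There is one attempt and no reset: what is moved stays moved. The work goes in short steps, Python scripts to look and compute and a tool call to move; the robot and the scene stay as the last step left them, time stands still between calls to the robot, and variables do not carry over. Pictures are saved under pics/ and viewed, about 8 in all and at most 12, crops included, and the job is handed in when it is done.

Besides the shell and the picture viewer there is one more tool, called after "Emit:" by a JSON object that holds its "name" and its "arguments". apply_moves: Moves the arm, as the interface text tells. Its arguments: {"type":"object","properties":{"increments":{"type":"array"}},"required":["increments"]}

```bash
mkdir -p pics; cat > h.py <<'E'
import numpy as np, cv2
from scipy.spatial.transform import Rotation as R
from cell import readout, read_camera, env, nets
def w(c,p):
    Rm=R.from_rotvec(np.ravel(c["rvec"])).as_matrix(); return Rm.T@(np.array(p)-np.ravel(c["tvec"]))
def px(c,p):
    f=200/np.tan(np.radians(c["vfov"])/2); return [round(f*p[0]/p[2]+c["cx"]),round(f*p[1]/p[2]+c["cy"])]
def show(c,n): cv2.imwrite(n,c["img"][:,:,::-1])
E
python3 - <<'E'
from h import *
print(readout.state(), env.grip_point_offset)
for n in ["scene","side"]:
    c=read_camera(n); show(c,f"pics/{n}.png"); print(n,c["vfov"],c["cx"],c["cy"])
    for t in ["full_pad","walnut_center","dish"]:
        for d in nets.mark_of(c,t): print(t,round(d["confidence"],2),w(c,d["point"]).round(),px(c,d["point"]))
E
```

```text
{'t': 0.0, 'joints': array([-1.28362477e+00,  4.91569327e-01,  1.55945407e+00,  2.27905674e-05,
        1.09170047e+00, -1.05600145e-01]), 'qvel': array([ 0.00095592, -0.0002105 ,  0.00066989, -0.00032137,  0.00144807,
        0.00095099]), 'tau': array([ 2.92582510e-03, -6.12640858e+01, -2.58175707e+01,  6.93416689e-02,
        4.81766928e-02, -5.20304013e-05]), 'eef_pos': array([ 239.17510666, -577.15957882,  214.05409146]), 'tcp_rot': array([-1.57191911e+00,  1.39334663e-04, -2.74883155e+00]), 'ft_force': array([-1.08982216,  0.30339314, -0.13116236]), 'moment': array([0.03110262, 0.02324086, 0.01398157]), 'opening': 1.0011238716467974} 18.8
scene 54.958605700449475 315.5956891349497 204.59775316889528
full_pad 0.72 [633. 316.  99.] [457, 203]
walnut_center 0.76 [628. 248.  83.] [432, 212]
walnut_center 0.55 [522. 103.  14.] [360, 222]
walnut_center 0.49 [453. 123.  19.] [356, 206]
dish 0.9 [294. 292.  -4.] [383, 177]
dish 0.71 [509. 301.  -3.] [420, 211]
side 46.39141717536222 321.5202933235221 202.05585334916051
full_pad 0.87 [622. 311.  99.] [186, 271]
walnut_center 0.66 [630. 247.  83.] [206, 251]
walnut_center 0.6 [456. 122.  20.] [312, 262]
walnut_center 0.5 [524. 103.  16.] [291, 244]
dish 0.64 [289. 297.  -4.] [341, 373]
```

View pics/scene.png

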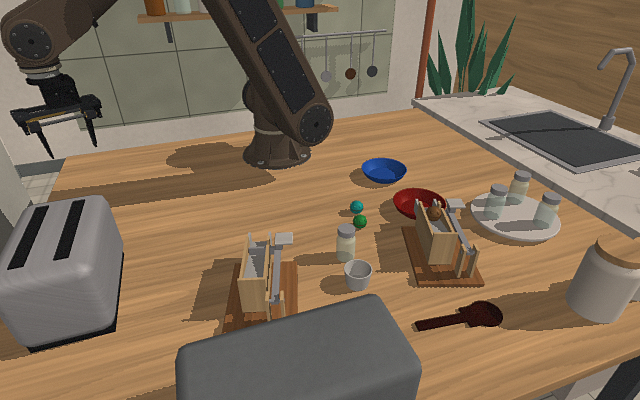

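View pics/side.png

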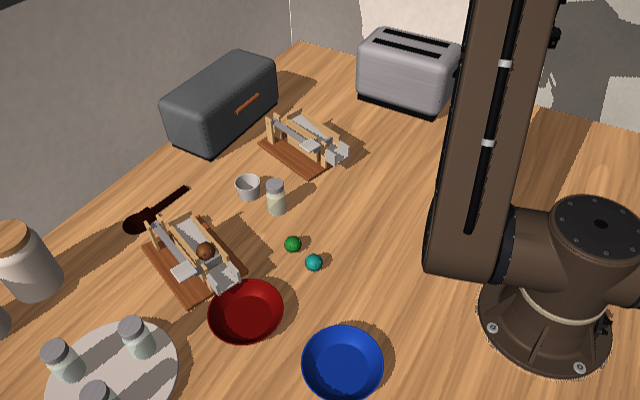

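```bash
python3 - <<'E'
from h import *
c=read_camera("side"); s=read_camera("scene")
a=cv2.resize(c["img"][190:340,110:300],None,fx=4,fy=4,interpolation=cv2.INTER_CUBIC)
cv2.imwrite("pics/crop.png",a[:,:,::-1])
def ray(c,u,v,z):
    f=200/np.tan(np.radians(c["vfov"])/2); Rm=R.from_rotvec(np.ravel(c["rvec"])).as_matrix()
    o=-Rm.T@np.ravel(c["tvec"]); d=Rm.T@np.array([(u-c["cx"])/f,(v-c["cy"])/f,1]); return (o+d*(z-o[2])/d[2]).round()
for n,u,v,z in [("pad",184,271,100),("hinge",150,219,100),("dish",246,312,32),("toaster base",360,95,0),("toaster base r",435,120,0),("jar",133,322,70)]: print(n,ray(c,u,v,z))
print("dish scene",ray(s,420,204,32))
for p,q in [(c,"side"),(s,"scene")]:
  for d in nets.look_for(p,"full_lever"): print(q,d["confidence"],w(p,d["point"]).round(),px(p,d["point"]))
E
```

```text
pad [624. 314. 100.]
hinge [778. 248. 100.]
dish [499. 297.  32.]
toaster base [ 674. -527.    0.]
toaster base r [ 419. -518.    0.]
jar [648. 433.  70.]
dish scene [522. 288.  32.]
side 0.76 [636. 280.  76.] [193, 264]
scene 0.72 [662. 288.  77.] [453, 218]
```

View pics/crop.png

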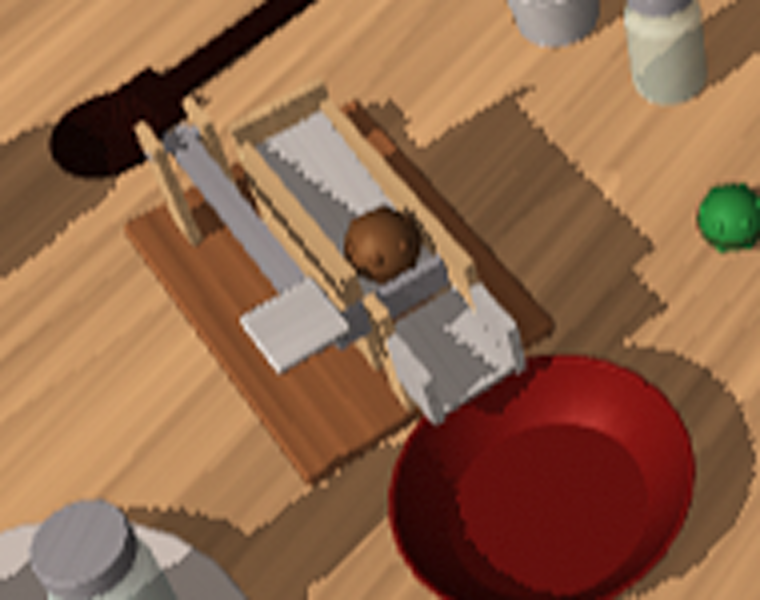

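Emit:
{"name": "apply_moves", "arguments": {"increments": [[[-3.8, -3, -3.6], [0, 0, 0], 0], [[-4.0, -3, -3.7], [0, 0, 0], 0], [[-4.3, 0, -4.2], [0, 0, 0], 0], [[-4.3, 0, -4.2], [0, 0, 0], 0], [[-4.3, 0, -4.2], [0, 0, 0], 0]]}}

```text
t: 1.23
eef_pos: [356.1, -310.2, 275.8]
tcp_rot: [-1.57, 0.001, -2.755]
ft_force: [1.0, -0.1, 0.2]
opening: 0.534
```

Emit:
{"name": "apply_moves", "arguments": {"increments": [[[-4.3, 0, -4.2], [0, 0, 0], 0], [[-4.3, 0, -4.2], [0, 0, 0], 0], [[-4.3, 0, -4.2], [0, 0, 0], 0], [[-4.3, 0, -4.2], [0, 0, 0], 0], [[-4.3, 0, -4.2], [0, 0, 0], 0]]}}

```text
t: 1.85
eef_pos: [478.6, -25.3, 277.5]
tcp_rot: [-1.567, 0.004, -2.756]
ft_force: [0.8, -0.8, 0.8]
opening: 0.028
```

Emit:
{"name": "apply_moves", "arguments": {"increments": [[[-4.3, 0, -4.2], [0, 0, 0], 0], [[-4.3, 0, -4.2], [0, 0, 0], 0], [[-4.3, 0, -4.2], [0, 0, 0], 0], [[-4.3, 0, -4.2], [0, 0, 0], 0], [[-4.3, 0, -4.2], [0, -9, 0], 0]]}}

```text
t: 2.48
eef_pos: [601.5, 260.7, 278.8]
tcp_rot: [-1.564, 0.006, -2.595]
ft_force: [0.5, -0.3, 0.7]
opening: 0.003
```

Emit:
{"name": "apply_moves", "arguments": {"increments": [[[0, 0, 0], [0, -9, 0], 0], [[0, 0, 0], [0, -9, 0], 0], [[0, 0, 0], [0, -9, 0], 0], [[0, 0, 0], [0, -9, 0], 0], [[0, 0, 0], [0, 0, 0], 0]]}}

```text
t: 3.1
eef_pos: [601.7, 265.8, 276.7]
tcp_rot: [-1.564, -0.0, -1.941]
ft_force: [0.2, -0.7, 0.1]
opening: 0.005
```

```bash
cat > k.py <<'E'
from h import *
import sys
st=readout.state(); c=read_camera("wrist"); show(c,f"pics/{sys.argv[1]}.png")
T=np.eye(4); T[:3,:3]=R.from_euler("xyz",st["tcp_rot"]).as_matrix(); T[:3,3]=st["eef_pos"]
M=np.array(c["mount"])
print(st["t"],st["eef_pos"].round(1),np.degrees(st["tcp_rot"]).round(1),st["ft_force"].round(1))
for t in ["full_pad","walnut_center","dish"]:
    for d in nets.mark_of(c,t):
        p=M@np.append(d["point"],1); print(t,round(d["confidence"],2),"tool",p[:3].round(),"world",(T@p)[:3].round(),px(c,d["point"]))
E
python3 k.py w1
```

```text
3.1 [601.7 265.8 276.7] [ -89.6   -0.  -111.2] [ 0.2 -0.7  0.1]
full_pad 0.56 tool [-52. 174.   7.] world [629. 312. 103.] [329, 128]
walnut_center 0.94 tool [  9. 189.  31.] world [629. 246.  87.] [349, 181]
dish 0.93 tool [   4.  274. -108.] world [502. 301.   2.] [245, 163]
dish 0.67 tool [  86.  274. -304.] world [289. 295.   0.] [116, 217]
```

View pics/w1.png

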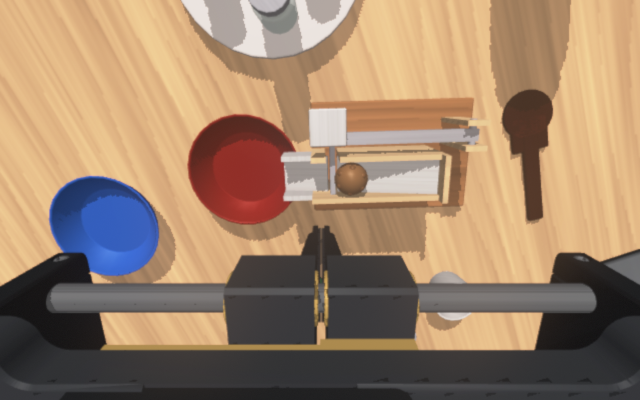

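Emit:
{"name": "apply_moves", "arguments": {"increments": [[[-2.7, 3, 0.3], [0, 0, 0], 0], [[-2.6, 4, 0.3], [0, 0, 0], 0], [[0, 4, 0], [0, 0, 0], 0], [[0, 2.5, 0], [0, 0, 0], 0], [[0, 0, 0], [0, 0, 0], 0]]}}

```text
t: 3.92
eef_pos: [629.2, 314.0, 139.2]
tcp_rot: [-1.562, 0.002, -1.953]
ft_force: [-0.4, 0.4, 0.1]
opening: 0.006
```

```bash
python3 k.py w2
```

```text
3.925 [629.2 314.  139.2] [-8.950e+01  1.000e-01 -1.119e+02] [-0.4  0.4  0.1]
full_pad 0.98 tool [ 2. 37. -0.] world [629. 312. 102.] [322, 222]
dish 0.7 tool [  61.  137. -116.] world [500. 300.   1.] [211, 241]
```

View pics/w2.png

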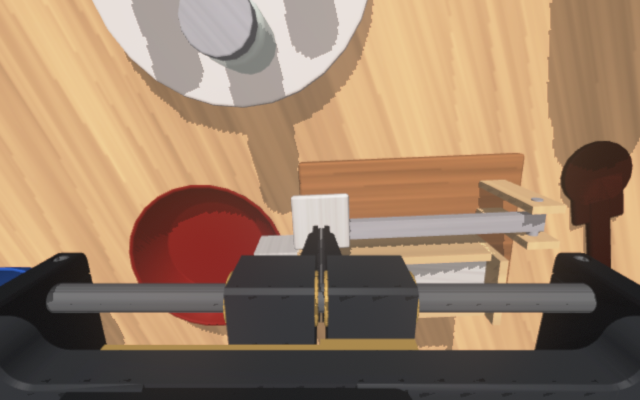

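Emit:
{"name": "apply_moves", "arguments": {"increments": [[[0.1, 2, 0], [0, 0, 0], 0], [[0.1, 1.5, 0], [0, 0, 0], 0], [[0, 0.8, 0], [0, 0, 0], 0], [[0, 0.8, 0], [0, 0, 0], 0], [[0, 0.8, 0], [0, 0, 0], 0]]}}

```text
t: 4.75
eef_pos: [632.4, 313.4, 87.4]
tcp_rot: [-1.552, 0.011, -1.953]
ft_force: [-2.9, 0.4, 4.6]
opening: 0.004
```

Emit:
{"name": "apply_moves", "arguments": {"increments": [[[0, 0.7, -0.1], [0, 0, 0], 0], [[0, 0.7, 0], [0, 0, 0], 0], [[0, 0.4, 0], [0, 0, 0], 0], [[0, 0, 0], [0, 0, 0], 0], [[0, 0, 0], [0, 0, 0], 0]]}}

```text
t: 5.38
eef_pos: [632.4, 313.6, 68.8]
tcp_rot: [-1.551, 0.011, -1.953]
ft_force: [-2.2, -1.2, 5.2]
opening: 0.005
```

Emit:
{"name": "apply_moves", "arguments": {"increments": [[[0, 0, 0], [0, 0, 0], 0], [[0, 0, 0], [0, 0, 0], 0], [[0, 0, 0], [0, 0, 0], 0], [[0, 0, 0], [0, 0, 0], 0], [[0, 0, 0], [0, 0, 0], 0]]}}

```text
t: 6.0
eef_pos: [632.4, 313.6, 70.0]
tcp_rot: [-1.551, 0.012, -1.953]
ft_force: [-1.7, -2.1, 5.2]
opening: 0.005
```

Emit:
{"name": "apply_moves", "arguments": {"increments": [[[0, 0, 0], [0, 0, 0], 0], [[0, 0, 0], [0, 0, 0], 0], [[0, 0, 0], [0, 0, 0], 0], [[0, 0, 0], [0, 0, 0], 0], [[0, 0, 0], [0, 0, 0], 0]]}}

```text
t: 6.62
eef_pos: [632.4, 313.6, 70.1]
tcp_rot: [-1.551, 0.012, -1.953]
ft_force: [-2.8, -1.8, 5.1]
opening: 0.007
```

```bash
python3 - <<'E'
from h import *
print({k:v for k,v in readout.state().items() if k in("t","eef_pos","ft_force")})
c=read_camera("side")
a=cv2.resize(c["img"][190:360,110:300],None,fx=3,fy=3,interpolation=cv2.INTER_CUBIC)
cv2.imwrite("pics/crop2.png",a[:,:,::-1])
for d in nets.mark_of(c,"walnut_center"): print(d["confidence"],w(c,d["point"]).round(),px(c,d["point"]))
E
```

```text
{'t': 6.625, 'eef_pos': array([632.3563618 , 313.56115422,  70.10506605]), 'ft_force': array([-2.80494284, -1.75196344,  5.09208778])}
0.83 [533. 272.  24.] [241, 297]
0.76 [453. 121.  20.] [314, 262]
0.48 [520. 101.  16.] [293, 245]
```

View pics/crop2.png

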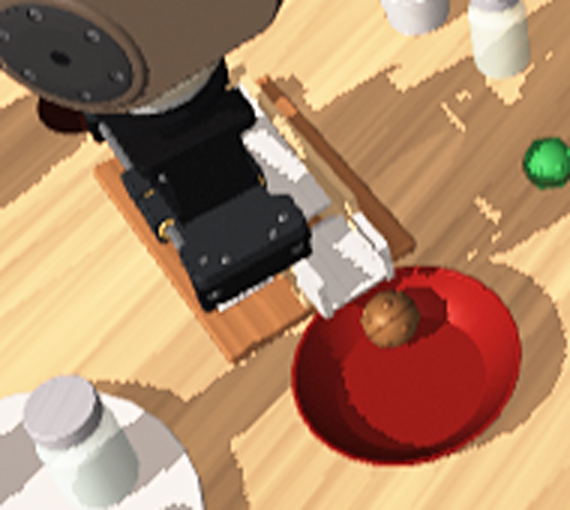

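The walnut lies in the red dish (crop about 390,318). Now I bring the lever up slowly.

Emit:
{"name": "apply_moves", "arguments": {"increments": [[[0, -0.2, 0], [0, 0, 0], 0], [[0, -0.2, 0], [0, 0, 0], 0], [[0, -0.2, 0], [0, 0, 0], 0], [[0, -0.2, 0], [0, 0, 0], 0], [[0, -0.2, 0], [0, 0, 0], 0]]}}

```text
t: 7.35
eef_pos: [632.2, 313.6, 80.7]
tcp_rot: [-1.551, 0.012, -1.953]
ft_force: [-1.5, -0.2, 4.3]
opening: 0.006
```

Emit:
{"name": "apply_moves", "arguments": {"increments": [[[0, -0.2, 0], [0, 0, 0], 0], [[0, -0.2, 0], [0, 0, 0], 0], [[0, -0.2, 0], [0, 0, 0], 0], [[0, -0.2, 0], [0, 0, 0], 0], [[0, -0.2, 0], [0, 0, 0], 0]]}}

```text
t: 7.98
eef_pos: [632.6, 313.4, 91.4]
tcp_rot: [-1.549, 0.012, -1.953]
ft_force: [0.4, -0.8, 3.4]
opening: 0.008
```

Emit:
{"name": "apply_moves", "arguments": {"increments": [[[0, -0.15, 0], [0, 0, 0], 0], [[0, -0.15, 0], [0, 0, 0], 0], [[0, -0.15, 0], [0, 0, 0], 0], [[0, -0.15, 0], [0, 0, 0], 0], [[0, -0.15, 0], [0, 0, 0], 0]]}}

```text
t: 8.6
eef_pos: [632.9, 313.4, 99.4]
tcp_rot: [-1.548, 0.013, -1.953]
ft_force: [1.1, -0.4, 2.9]
opening: 0.006
```

Emit:
{"name": "apply_moves", "arguments": {"increments": [[[0, -0.1, 0], [0, 0, 0], 0], [[0, -0.1, 0], [0, 0, 0], 0], [[0, -0.1, 0], [0, 0, 0], 0], [[0, -0.1, 0], [0, 0, 0], 0], [[0, -0.1, 0], [0, 0, 0], 0]]}}

```text
t: 9.22
eef_pos: [631.6, 313.7, 103.6]
tcp_rot: [-1.551, 0.012, -1.953]
ft_force: [-0.8, -0.5, 0.4]
opening: 0.005
```

Force has dropped to zero at z≈103, so the lever is at its top stop. I go up a little more slowly, then clear.

Emit:
{"name": "apply_moves", "arguments": {"increments": [[[0, -0.1, 0], [0, 0, 0], 0], [[0, -0.2, 0], [0, 0, 0], 0], [[0, -1, 0], [0, 0, 0], 0], [[0, -3, 0], [0, 0, 0], 0], [[0, -4, 0], [0, 0, 0], 0]]}}

```text
t: 9.85
eef_pos: [628.7, 313.0, 187.0]
tcp_rot: [-1.555, 0.008, -1.953]
ft_force: [0.7, -0.0, 0.4]
opening: 0.003
```

Emit:
{"name": "apply_moves", "arguments": {"increments": [[[0, -4, 0], [0, 0, 0], 0], [[4, -3, 0], [0, 0, 0], 0], [[3, 0, 0], [0, 0, 0], 0], [[0, 0, 0], [0, 0, 0], 0], [[0, 0, 0], [0, 0, 0], 0]]}}

```text
t: 10.48
eef_pos: [601.5, 247.2, 266.1]
tcp_rot: [-1.548, 0.014, -1.952]
ft_force: [-0.2, -0.4, 0.9]
opening: 0.004
```

```bash
python3 k.py w3
```

```text
10.475 [601.5 247.2 266.1] [ -88.7    0.8 -111.9] [-0.2 -0.4  0.9]
full_pad 0.86 tool [-65. 167.  -3.] world [627. 309. 100.] [319, 116]
walnut_center 0.75 tool [  4. 238. -74.] world [538. 272.  27.] [265, 168]
dish 0.94 tool [  76.  256. -311.] world [292. 293.   2.] [102, 216]
dish 0.7 tool [  -6.  263. -123.] world [497. 300.   0.] [232, 157]
```

View pics/w3.png

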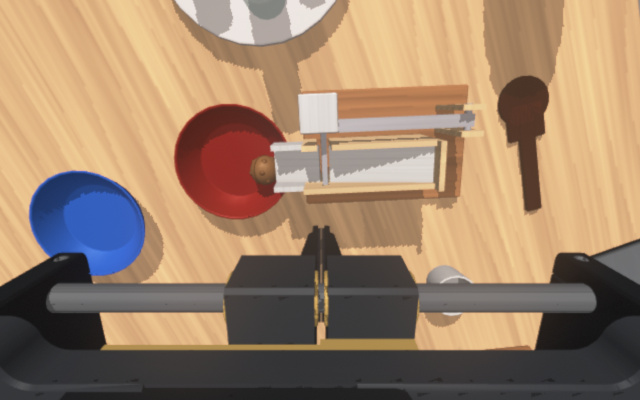

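The walnut is in the red dish (265,168), the plate is back at 100 mm, and the dish hasn't moved.

```bash
python3 -c "
from h import *
print(env.job_done())"
```

```text
the job is handed in; nothing more can be done
None
```

The job is done and handed in at about 10.5 s. I pressed the loaded dispenser's lever about 30 mm with closed fingers and held it there for more than 1 s. The walnut rolled out into the red dish. I then let the lever up at about 8–17 mm/s, and the force on the plate fell from 5 N to about 3 N and then to zero at the top, with no snap. After that I moved the arm clear.

- **Walnut:** in the dish at about (538, 272, 27) mm. It lies on the spout side, about 50 mm from the dish's centre. It had moved 5 mm or less since it was seen there before the lever came up, which is within measuring error.
- **Lever:** the plate is back at 100 mm, its rest height.
- **Dish:** at about (497, 300) mm, within measuring error of where it started (readings then were 500–509, 300–301).
- **Arm:** nothing touching, with readings under 1 N. The highest force I read was about 5.5 N.

None of the checks failed or disagreed. The plate's position varied by up to about 10 mm between cameras at first, and the close wrist view settled it before I pressed.

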